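# Third hand for a bearing pedestal: off the drying peg, over its studs, held to the fence

### The arm

A 6-joint arm with a two-finger parallel gripper is mounted at the origin on a cart in front of the work surface, level with it; the furniture and walls round the work are solid. World frame = base frame: x ahead of the robot, y to its left, z up, the work surface at z = 0. Lengths are in m, angles in rad, forces in N, time in s.
With the tool pointing down it reaches from about 0.25 to 0.775 m from the base axis. Payload 8.9 kg.
Tool frame: the origin (TCP) lies on the mounting face of the last link; the fingertips stand 173 mm ahead of it and the grasp point (between the pads) lies 155 mm ahead of it; z points along the fingers, y is the line along which they close (so a half turn about z gives the same grasp; the last joint's range is limited). The gripper opens to 85 mm and grips with 20 to 120 N. Pads are 22 mm wide; open, the fingers measure 114 mm over their backs; the gripper's body (76 mm by 85 mm) begins 54 mm behind the grasp point. The pads swing forward as they close: fully open they stand 13 mm farther back than shut.
Start: joints at [-1.454, 0.291, -0.153, 1.127, 0, 1.431], TCP at [0.133, -0.508, 0.405] pointing down, gripper open.
Joint ranges: [-2.52, 2.52], [-0.91, 1.74], [-1.3, 1.37], [-1.96, 2.02], [-1.52, 1.47], [-3.14, 3.14]. Speed limits (rad/s): [2.22, 2.22, 2.79, 3.14, 3.14, 3.14].

### API

Orientations are given as a rotation vector (axis times angle).
In Python, from workcell import * gives the robot as it stands.
- The arm moves only by the tool servo_tool, never from a script. Its argument "steps" is a list of rows, each a list of 3 entries, a list of its own where there are three numbers: the finger opening in mm, from 0 to 85.4, then the shift along the tool's x, y, z scaled (see below), then the turn, a rotation vector about the tool's x, y, z scaled (see below). A call has 1 to 8 rows; each row is the pose to reach, as a shift and turn from the pose commanded when the call began, along the tool's axes at that moment; what a row does not reach only later rows make up. The controller multiplies each number of a shift by 100 mm and each number of a turn by 1.5 rad. A row lasts 1/10 s, in which the tool goes at most 50 mm and 8.59 degrees, less where a joint would pass 70% of its speed; a pose out of reach is approached as far as the arm can. A call with a number of a shift or a turn outside -1 to 1 is refused whole. A call with a gripper value outside its range is refused whole. The fingers move at their own pace and stop on an object; "squeeze" is the grip in N (left out, the last holds). Time passes only in rows, so rows that repeat a pose let the fingers close. It gives the time, the measured TCP pose, the force, the opening and the grip force at its end, in the units of the state.
- state(): the state, without advancing time (a new reading comes with each control period).
- get_image(name): name is "side" or "top"; returns a dict with "color" (420x560x3 uint8, red, green, blue), "range_z" (420x560 float32, m along the optical axis (not along the pixel's ray), 0 where there is no reading), "fx", "fy", "cx", "cy" (pixels), "dist" ([k1, k2, p1, p2, k3] as OpenCV has them; the pictures are not rectified), "origin" and "rotation" of the camera in the world. Camera axes: x right, y down, z forward; pixel columns grow to the right and rows downward; lengths in m; the calibration is good to about 2 mm. A picture is of the moment at which its call begins.
- hand_in(): hands the job in; it is judged then, once.
Trained networks look in a picture, given as the dict that the camera call returned (one of the last four; its "shot" number tells which), for a name from the list of things; names that differ only in an ending like _2 or _b are one class to them, and where a whole thing is asked for, a point or a joint stands for the part that bears it (a point fixed in the world has none). Each returns a list of dicts, best first, with "conf" (0 to 1); they miss things now and then, are a little off and sometimes report something else, mostly with a low value. They report only what shows in the picture. A call takes as long as a camera call.
- search_frame(target, picture): "rect" ([left, top, right, bottom] in pixels, round what is visible of it).
- silhouettes(target, picture): "pixels" (420x560 bool, what is visible of it) and "rect" ([left, top, right, bottom] in pixels, round what is visible of it).
- tip_of(target, picture): "uv" ([column, row] in pixels: a listed point, or the origin of a listed thing).
The state is a dict: "time": time; "joint_pos": joint angles; "joint_velocities": joint speeds; "joint_efforts": joint torques, N m; "position": TCP position; "eef_rot": TCP orientation; "wrist_force": force on the tool from outside, world axes, zero at the start; "ft_torque": the same for the moment, N m; "finger_gap": opening from 0.0 (shut) to 1.0 (fully open); "grip_force": force on a finger pad.
Only numpy, scipy, OpenCV 4.12 (cv2) and the standard library are available. Lean on these libraries where they do the work, as an engineer would, in place of code of your own. Each camera call takes 0.05 s, during which the arm holds its last target. There are 200 camera calls.

### The job

Take the grey bearing pedestal that hangs by its bore on the drying stand up and off its peg, and set it down flat on the plywood spindle board with the slots of its foot over the two bare studs, in front of the pedestal that is already bolted down. Then slide it along its slots until the end of its foot is against the wooden fence, and finish while still gripping it and pressing it to the fence with a steady push of about 13 N, so that I can tighten the nuts; never push the fence with more than 45 N, or the batten will shift. Leave the other things on the bench where they are.

Things in the scene. Friction and masses are not known exactly. Their poses are not given: they have to be found in the camera images.
- pedestal: Loose grey bearing pedestal, 0.35-0.7 kg, symmetrical. Origin: centre of the foot's underside; z up, x along the bore, y along the foot. Foot 40 (x) x 156 (y) x 14 mm (z). Body on it 34 (x) x 52 mm (y), flat upright sides y = +-26 mm from z = 14 to 55 mm, round top ending at z = 81 mm. Slots through the foot centred at y = +-55 mm, each 12 (x) x 26 mm (y). Hangs upright at the start
- bore (a point): Centre of the loose pedestal's 34 mm through bore, 55 mm above the foot's underside; axes as the pedestal's, bore along x. Grip the body from above across its two flat sides (52 mm apart along y), 5 mm or so below this point: fingertips at least 12 mm above the foot, since the studs will stand 10 mm out of it
- peg (a point): Point on the centre line of the stand's peg, 55 mm out from the upright; x points from the peg's free end to the upright. Peg: level steel rod 8 mm thick, 165 mm over the bench, going on to x = -45 mm, where its end turns up (top 15 mm above the centre line). The bore's roof rests on the rod near here: raise the pedestal 13 to 24 mm (18 best), then draw it along -x by 75 mm
- drying_stand: Fixed stand: origin under its centre, axes as the peg's. Plywood foot 150 (x) x 120 x 18 mm, timber upright 24 x 45 mm in its middle, top 178 mm over the bench. Peg with the pedestal on the -x side; on the +x side a pulley hangs on a second peg (leave it), reaching to x = 75 mm and to z = 181 mm
- stud_mid (a point): Point on the spindle board's top face (18 mm over the bench) midway between the two bare studs; z up, y towards the fence, x along it, away from the robot. Studs at y = +-55 mm, 8 mm thick, 24 mm high, tapered tips. On them the pedestal's origin can sit at x = -2 to 2, y = -9 to 4 mm; at y = 4 mm its foot end meets the fence (face at y = 82 mm). Lower it at y about -2 mm
- fence: Wooden batten 220 (x) x 22 (y) x 24 mm (z) screwed to the board, axes as the board's, origin centre of its underside; its face on the -y side, 11 mm from the origin, is the setting face for the foot ends. Rigid: the push builds up within 1 to 3 mm of travel. Friction of the foot on the board eats 1 to 5 N of a sideways push (more if also pressed down)
- rear_pedestal: The second pedestal, alike, already bolted down on the spindle board with nuts, 117 mm behind the bare studs (board's +x), foot end against the fence. Fixed; origin centre of the foot's underside
- spanner: bystander: combination spanner, 32 x 190 x 8 mm, lying on the bench; origin at the centre of its underside
- tape_measure: bystander: tape measure, 35 x 90 x 66 mm, standing on the bench; origin at the centre of its underside
- wax_tin: bystander: round flat tin, 66 mm across, 26 mm high; origin at the centre of its underside
- bearing0: bystander: small ball bearing ring, 35 mm across, 11 mm high, lying flat on the bench left of the board; origin at the centre of its underside
- bearing1: bystander: small ball bearing ring, 35 mm across, 11 mm high, lying flat on the bench left of the board; origin at the centre of its underside

How it is judged:
On the way, in this order (a step that is already met when the one before it is completed fails the run):
1. the pedestal is off the peg: clear of the peg point by 9 cm and carried by the gripper (distance between pedestal and peg above 0.12 m and horizontal distance between pedestal and peg above 0.09 m and height (world z) of pedestal above 0.05 m and contact force between pedestal and the fingers above 2 N), for 0.1 s.
2. the pedestal stands flat on the board with both slots over the bare studs (z of pedestal in the frame of stud_mid between -0.003 and 0.003 m and horizontal distance between pedestal and stud_mid below 0.011 m and angle between the z axis of pedestal and the z axis of stud_mid, either way round below 0.05 rad), for 0.2 s.
At the end, for the whole second after the job is handed in: The pedestal stands on the spindle board (within 3 mm of its face, upright within 3 degrees) with its slots over the two bare studs, square to the fence within 4.5 degrees, its foot end against the fence; the fence feels a steady 5 to 24 N from it, and the gripper still holds it (z of pedestal in the frame of stud_mid between -0.003 and 0.003 m and x of pedestal in the frame of stud_mid between -0.005 and 0.005 m and y of pedestal in the frame of stud_mid between 0.001 and 0.008 m and angle between the z axis of pedestal and the z axis of stud_mid, either way round below 0.05 rad and angle between the x axis of pedestal and the x axis of stud_mid, either way round below 0.08 rad and contact force between pedestal and fence between 5 and 24 N and contact force between pedestal and the fingers above 2 N and linear speed of pedestal below 0.02 m/s); the arm keeps its last pose, push and grip.
It fails at once if the fence is pushed with more than 45 N (contact force between pedestal and fence above 45 N).
It fails at once if a bystander is moved by more than 3 cm (distance of any of spanner, tape_measure, wax_tin, bearing0, bearing1 from where it was at the start of the episode above 0.03 m).
It also fails if it takes over 48 s, if anything falls off the work surface, if the arm or the gripper's body presses on something with over 40 N, if the wrist force passes 120 N, or if a joint passes its speed limit or range.

## Working session

There is one attempt and no reset: what is moved stays moved. The work goes in short steps, Python scripts to look and compute and a tool call to move; the robot and the scene stay as the last step left them, time stands still between calls to the robot, and variables do not carry over. Pictures are saved under pics/ and viewed, at most 10 in all, crops included, and the job is handed in when it is done.

Besides the shell and the picture viewer there is one more tool, called after "Call:" as name(argument=value, ...), one argument or row to a line, values as JSON. servo_tool: Moves the arm, as the interface text tells. Shifts and turns lie within -1 to 1; 1 stands for 100 mm of shift or 1.5 rad of turn. Its arguments: {"type":"object","properties":{"steps":{"type":"array"},"squeeze":{"type":"number"}},"required":["steps"]}

```bash
mkdir -p pics; cat > h.py <<'E'
from workcell import *
import numpy as np, cv2
from scipy.spatial.transform import Rotation as R
def ray(p,uv):
    K=np.array([[p['fx'],0,p['cx']],[0,p['fy'],p['cy']],[0,0,1]])
    n=cv2.undistortPoints(np.array([[uv]],float),K,np.array(p['dist'],float))[0,0]
    return np.array([n[0],n[1],1.])
def at_z(p,uv,z):
    r=np.array(p['rotation'])@ray(p,uv); o=np.array(p['origin'])
    return o+r*(z-o[2])/r[2]
def cloud(p,mask=None):
    z=p['range_z']; m=z>0
    if mask is not None: m=m&mask
    v,u=np.nonzero(m)
    K=np.array([[p['fx'],0,p['cx']],[0,p['fy'],p['cy']],[0,0,1]])
    n=cv2.undistortPoints(np.stack([u,v],-1).astype(float)[:,None],K,np.array(p['dist'],float))[:,0]
    c=np.c_[n,np.ones(len(n))]*z[v,u][:,None]
    return c@np.array(p['rotation']).T+np.array(p['origin']),np.c_[u,v]
def save(p,n): cv2.imwrite('pics/'+n,cv2.cvtColor(p['color'],cv2.COLOR_RGB2BGR))
E
python3 - <<'E'
from h import *
np.set_printoptions(precision=4,suppress=True)
H=dict(pedestal=0,bore=.165-.013,peg=.165,drying_stand=0,stud_mid=.018,fence=.018,rear_pedestal=.018,spanner=0,tape_measure=0,wax_tin=0,bearing0=0)
s=state();print(s['position'],s['eef_rot'],s['time'])
for c in('top','side'):
    p=get_image(c);save(p,c+'0.png');print(c,p['origin'],np.array(p['rotation']).tolist(),p['fx'])
    for t in H:
        for d in tip_of(t,p)[:3]:
            u=d['uv'];print(t,round(d['conf'],2),np.round(u,1),at_z(p,u,H[t]))
E
```

```text
[ 0.1328 -0.5077  0.4041] [-3.1147 -0.4005 -0.    ] 0.0
top [ 0.4089 -0.0783  1.1363] [-2.0885469193949207, 2.0908824822409238, -0.0913665337796869] 381.03019201448444Traceback (most recent call last):
  File "<stdin>", line 9, in <module>
  File "h.py", line 10, in at_z
    return o+r*(z-o[2])/r[2]
                        ~^^^
IndexError: invalid index to scalar variable.
```

View pics/top0.png

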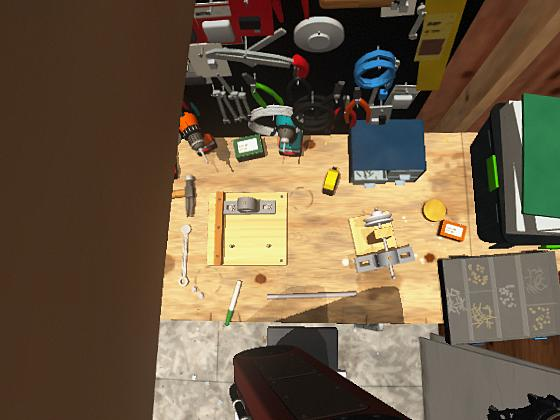

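The top view shows the board at about (247,228) with its fence on the left edge (219,228). The studs are at (232,246) and (268,246), and the rear pedestal is at (250,206). The hanging pedestal is at (385,258), with the stand behind it at (378,232). The rotation comes as a rotation vector, so I'll fix the helper.

```bash
sed -i "s/np.array(p\['rotation'\])/R.from_rotvec(p['rotation']).as_matrix()/" h.py
python3 - <<'E'
from h import *
np.set_printoptions(precision=4,suppress=True)
H=dict(pedestal=.165-.013-.055+.021-.021,bore=.152,peg=.165,drying_stand=0,stud_mid=.018,fence=.018,rear_pedestal=.018,spanner=0,tape_measure=0,wax_tin=0,bearing0=0)
for c in('top','side'):
    p=get_image(c);save(p,c+'0.png');print(c,p['origin'],p['fx'])
    for t in H:
        for d in tip_of(t,p)[:2]:
            u=d['uv'];print(t,round(d['conf'],2),np.round(u,1),at_z(p,u,H[t]))
    for t in ('pedestal','fence','rear_pedestal'):
        for d in silhouettes(t,p)[:2]:
            X,_=cloud(p,d['pixels']);print(t,'mask',round(d['conf'],2),d['rect'],len(X),np.percentile(X,[3,50,97],axis=0).tolist() if len(X) else '')
            if t!='drying_stand' and len(X):
                top=X[X[:,2]>np.percentile(X[:,2],20)] 
                (cx,cy),(w,h),a=cv2.minAreaRect(X[:,:2].astype(np.float32));print('  rect',cx,cy,w,h,a)
E
```

```text
top [ 0.4089 -0.0783  1.1363] 381.03019201448444
pedestal 0.91 [386.7 257.8] [ 0.4671 -0.2656  0.097 ]
pedestal 0.46 [371.3 243.6] [ 0.5055 -0.2256  0.097 ]
bore 0.92 [387.  257.4] [ 0.465  -0.2565  0.152 ]
peg 0.91 [388.2 259.5] [ 0.459  -0.2569  0.165 ]
drying_stand 0.88 [374.  242.2] [ 0.5186 -0.2474  0.    ]
stud_mid 0.95 [249.5 246.4] [0.5055 0.1209 0.018 ]
fence 0.87 [221.5 225.7] [0.5681 0.2081 0.018 ]
rear_pedestal 0.7 [247.8 207.5] [0.6233 0.1287 0.018 ]
spanner 0.76 [185.  256.5] [0.4756 0.3245 0.    ]
tape_measure 0.75 [331.6 178.8] [ 0.7136 -0.1254  0.    ]
tape_measure 0.17 [248.8 207.7] [0.6261 0.1289 0.    ]
wax_tin 0.92 [428.  212.2] [ 0.6072 -0.411   0.    ]
wax_tin 0.27 [387.8 255.1] [ 0.4804 -0.2865  0.    ]
pedestal mask 0.92 [354.7, 248.2, 416.1, 271.9] 800 [[0.437044990316902, -0.32906587142455657, 0.10507685993511794], [0.4618555559056864, -0.24774753829287172, 0.11248990579830032], [0.4869176026367839, -0.18497552931226363, 0.17839508400293133]]
  rect 0.4661785960197449 -0.263400673866272 0.045141492038965225 0.1678832322359085 9.992820739746094
fence mask 0.
[... 2231 characters left out ...]
ce mask 0.56 [224.3, 285.5, 299.1, 318.9] 812 [[0.4570615212724128, 0.2054477652471334, 0.015951747773595263], [0.5554192210531477, 0.2206754285643922, 0.039003511674280955], [0.6622157742259467, 0.22757539609504548, 0.04410254122767718]]
  rect 0.5668033361434937 0.21041369438171387 0.23160378634929657 0.037206072360277176 0.5977437496185303
rear_pedestal mask 0.92 [236.8, 247.7, 267.4, 291.9] 775 [[0.6030731286841088, 0.05341992271340978, 0.01613522726657946], [0.6181935013642086, 0.14333659174440905, 0.034450835864021645], [0.6479183532288658, 0.19507059426991596, 0.09809465630467672]]
  rect 0.6334192752838135 0.12093129009008408 0.06244640052318573 0.16921739280223846 0.5426199436187744
```

View pics/side0.png

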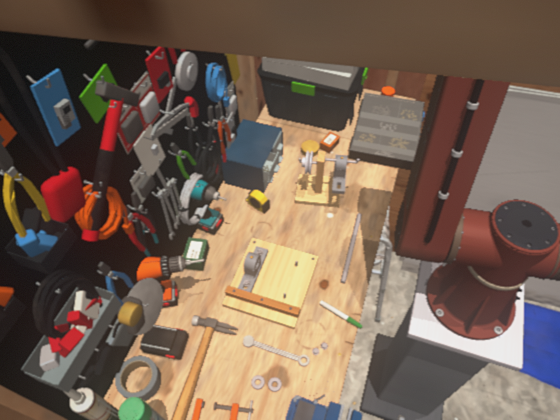

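The side view shows the hanging pedestal at (338,172) on the stand at (318,190), the board and fence at (262,303), and the studs at about (289,282). One refinement of yaws and centres from the depth data, then I move.

```bash
cat > fit.py <<'E'
from h import *
def fit(X):
    "min-area rectangle: centre, long-axis yaw deg (mod 180), sizes"
    c,(w,h),a=cv2.minAreaRect(X[:,:2].astype(np.float32))
    return np.round(c,4),round((a if w>h else a+90)%180,2),np.round((w,h),4)
E
python3 - <<'E'
from fit import *
np.set_printoptions(precision=4,suppress=True)
for c in('top','side'):
    p=get_image(c);X,uv=cloud(p)
    def box(lo,hi): return X[((X>lo)&(X<hi)).all(1)]
    P=box([.40,-.36,.104],[.52,-.16,.118]);print(c,'foot',len(P),fit(P),np.median(P[:,2]))
    B=box([.40,-.30,.135],[.50,-.21,.185]);print('body',len(B),fit(B),B.max(0),B.min(0))
    S=box([.43,-.34,.012],[.62,-.15,.024]);print('standfoot',len(S),fit(S))
    F=box([.42,.17,.036],[.70,.25,.047]);print('fence',len(F),fit(F),np.percentile(F[:,1],[3,97]))
    D=box([.38,.02,.012],[.72,.25,.024]);print('board',len(D),fit(D))
    Q=box([.56,.02,.027],[.68,.198,.036]);print('rearfoot',len(Q),fit(Q))
    T=box([.47,.03,.026],[.54,.195,.05])
    for sgn in(0,1):
        t=T[(T[:,1]>.12)==sgn];print('stud',len(t),t.mean(0) if len(t) else'')
im=p=get_image('top');k=cv2.resize(im['color'][180:280,200:300],(600,600),interpolation=cv2.INTER_CUBIC)
cv2.imwrite('pics/crop1.png',k[...,::-1])
E
```

```text
top foot 498 (array([ 0.4829, -0.253 ]), 100.79, array([0.0817, 0.1556])) 0.11068842810724966
body 384 (array([ 0.4576, -0.2606]), 49.98, array([0.072 , 0.0631])) [ 0.4979 -0.2277  0.1838] [ 0.413  -0.2849  0.1352]
standfoot 1008 (array([ 0.5295, -0.2449]), 11.09, array([0.1443, 0.1199]))
fence 581 (array([0.5614, 0.198 ]), 0.19, array([0.2195, 0.053 ])) [0.1786 0.2232]
board 4079 (array([0.5257, 0.1355]), 0.3, array([0.2912, 0.2295]))
rearfoot 383 (array([0.6229, 0.1219]), 90.65, array([0.0408, 0.1499]))
stud 7 [0.5057 0.0628 0.039 ]
stud 10 [0.5055 0.1741 0.0372]
side foot 205 (array([ 0.484 , -0.2485]), 102.29, array([0.0801, 0.1603])) 0.1091565418631566
body 243 (array([ 0.4562, -0.247 ]), 173.39, array([0.0478, 0.0842])) [ 0.4991 -0.2246  0.1791] [ 0.4121 -0.2725  0.1361]
standfoot 888 (array([ 0.5268, -0.2398]), 11.0, array([0.1496, 0.1262]))
fence 606 (array([0.5608, 0.1997]), 0.14, array([0.2195, 0.0563])) [0.1833 0.2272]
board 3624 (array([0.5261, 0.135 ]), 0.03, array([0.2917, 0.23  ]))
rearfoot 285 (array([0.6228, 0.1235]), 89.65, array([0.1488, 0.0409]))
stud 11 [0.5055 0.0696 0.0345]
stud 10 [0.5054 0.1789 0.0369]
```

View pics/crop1.png

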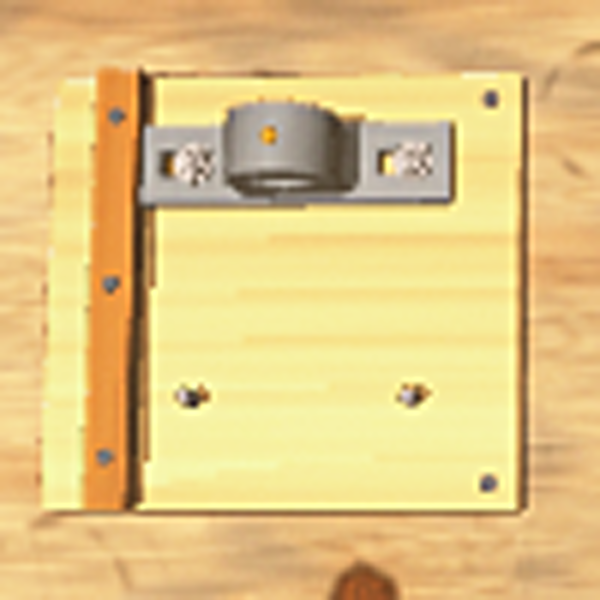

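Agreed estimates are:

| Item | Position (x, y) | Yaw |
|---|---|---|
| Bore | (0.465, -0.254) | about 11° |
| stud_mid | (0.5056, 0.1215) | about 0.15° |

In the crop the studs show at (190,397) and (413,395), with the fence face on their left. I'm moving to hover over the pedestal now.

```bash
cat > go.py <<'E'
import sys
from h import *
s=state();x,y,z,yaw=map(float,sys.argv[1:5])
M=R.from_rotvec(s['eef_rot']);d=M.inv().apply(np.array([x,y,z])-s['position'])
T=R.from_euler('z',yaw,degrees=True)*R.from_rotvec([np.pi,0,0])
print('t',round(s['time'],2),'pos',np.round(s['position'],4),'F',np.round(s['wrist_force'],1),'gap',s['finger_gap'],'grip',s['grip_force'])
print('shift/100mm',np.round(d/.1,3),'turn/1.5',np.round((M.inv()*T).as_rotvec()/1.5,4))
E
```

Call:
servo_tool(
  steps=[
    [85,[0.5,-0.2,0],[0,0,0.02]],
    [85,[1,-0.4,0],[0,0,0.0426]],
    [85,[1,-0.4,0],[0,0,0.0426]],
  ],
)

```text
time: 2.05
position: [0.2221, -0.4413, 0.4048]
eef_rot: [-3.126, -0.304, -0.002]
wrist_force: [0.4, -0.4, 0.1]
finger_gap: 0.995
grip_force: 0.0
```

Call:
servo_tool(
  steps=[
    [85,[0.46,-0.23,0],[0,0,0]],
    [85,[0.924,-0.464,0],[0,0,0]],
    [85,[0.924,-0.464,0],[0,0,0]],
  ],
)

```text
time: 2.35
position: [0.3042, -0.3779, 0.4048]
eef_rot: [-3.126, -0.308, -0.002]
wrist_force: [0.3, -0.4, 0.4]
finger_gap: 0.994
grip_force: 0.0
```

Call:
servo_tool(
  steps=[
    [85,[0.46,-0.23,0],[0,0,0]],
    [85,[0.924,-0.464,0],[0,0,0]],
    [85,[0.924,-0.464,0],[0,0,0]],
  ],
)

```text
time: 2.65
position: [0.386, -0.3151, 0.4048]
eef_rot: [-3.126, -0.308, -0.002]
wrist_force: [-0.6, -1.2, -0.3]
finger_gap: 0.992
grip_force: 0.0
```

Call:
servo_tool(
  steps=[
    [85,[0.46,-0.23,0],[0,0,0]],
    [85,[0.9,-0.464,0],[0,0,0]],
    [85,[0.9,-0.464,0],[0,0,0]],
  ],
)

```text
time: 2.95
position: [0.4655, -0.2525, 0.4046]
eef_rot: [-3.126, -0.308, -0.002]
wrist_force: [-0.5, 0.7, -0.1]
finger_gap: 0.999
grip_force: 0.0
```

```bash
python3 go.py .465 -.254 .301 11
```

```text
t 2.95 pos [ 0.4655 -0.2525  0.4046] F [-0.5  0.7 -0.1] gap 0.9986768545232868 grip 0.0
shift/100mm [-0.009  0.014  1.036] turn/1.5 [-0.0002 -0.0009  0.0029]
```

Call:
servo_tool(
  steps=[
    [85,[0,0.01,0.25],[0,0,0]],
    [85,[0,0.01,0.5],[0,0,0]],
    [85,[0,0.01,0.7],[0,0,0]],
    [85,[0,0.01,0.7],[0,0,0]],
  ],
)

```text
time: 3.35
position: [0.4615, -0.2561, 0.3324]
eef_rot: [-3.125, -0.3, 0.006]
wrist_force: [0.3, 0.6, 0.3]
finger_gap: 0.997
grip_force: 0.0
```

Call:
servo_tool(
  steps=[
    [85,[0,0,0.15],[0,0,0]],
    [85,[0,0,0.33],[0,0,0]],
    [85,[0,0,0.33],[0,0,0]],
    [85,[0,0,0.33],[0,0,0]],
  ],
)

```text
time: 3.75
position: [0.4628, -0.2564, 0.3027]
eef_rot: [3.127, 0.3, 0.0]
wrist_force: [0.6, -0.9, 0.6]
finger_gap: 0.994
grip_force: 0.0
```

```bash
python3 go.py .465 -.254 .301 11; python3 -c "
from h import *
p=get_image('side');cv2.imwrite('pics/c2.png',cv2.resize(p['color'][100:220,270:420],None,fx=5,fy=5)[...,::-1])"
```

```text
t 3.75 pos [ 0.4628 -0.2564  0.3027] F [ 0.6 -0.9  0.6] gap 0.9940819009690726 grip 0.0
shift/100mm [ 0.026 -0.02   0.017] turn/1.5 [ 0.0003 -0.0001 -0.0004]
```

View pics/c2.png

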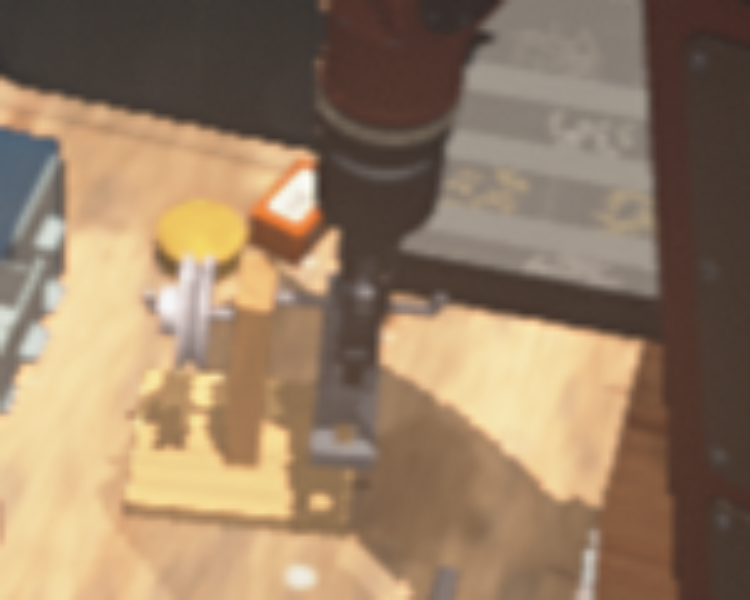

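The finger sits centred on the pedestal's body, at about (350,330) in the crop. Closing the grip.

Call:
servo_tool(
  steps=[
    [85,[0.02,0,0.015],[0,0,0]],
    [40,[0.02,0,0.015],[0,0,0]],
    [40,[0.02,0,0.015],[0,0,0]],
    [40,[0.02,0,0.015],[0,0,0]],
    [40,[0.02,0,0.015],[0,0,0]],
    [40,[0.02,0,0.015],[0,0,0]],
    [40,[0.02,0,0.015],[0,0,0]],
    [40,[0.02,0,0.015],[0,0,0]],
  ],
  squeeze=60,
)

```text
time: 4.6
position: [0.4651, -0.2556, 0.3009]
eef_rot: [3.126, 0.301, 0.001]
wrist_force: [-0.9, 0.5, 5.5]
finger_gap: 0.6
grip_force: 61.6
```

Call:
servo_tool(
  steps=[
    [40,[0,0,-0.09],[0,0,0]],
    [40,[0,0,-0.18],[0,0,0]],
    [40,[0,0,-0.18],[0,0,0]],
    [40,[0,0,-0.18],[0,0,0]],
  ],
)

```text
time: 5.0
position: [0.4648, -0.2554, 0.3183]
eef_rot: [3.127, 0.301, 0.0]
wrist_force: [-0.8, 0.5, -7.2]
finger_gap: 0.596
grip_force: 64.9
```

Call:
servo_tool(
  steps=[
    [40,[-0.2,0,-0.18],[0,0,0]],
    [40,[-0.4,0,-0.18],[0,0,0]],
    [40,[-0.6,0,-0.18],[0,0,0]],
    [40,[-0.8,0,-0.18],[0,0,0]],
    [40,[-0.8,0,-0.18],[0,0,0]],
  ],
)

```text
time: 5.5
position: [0.3844, -0.2704, 0.3354]
eef_rot: [-3.126, -0.299, 0.004]
wrist_force: [-0.1, 0.1, -6.3]
finger_gap: 0.592
grip_force: 86.5
```

I repeated the 18 mm lift by mistake: shifts count from the pose at the start of each call. Checking how the pedestal sits in the grip.

```bash
python3 - <<'E'
from fit import *
p=get_image('side');cv2.imwrite('pics/c3.png',cv2.resize(p['color'][120:240,290:440],None,fx=5,fy=5)[...,::-1])
for c in('side','top'):
    p=get_image(c)
    for d in silhouettes('pedestal',p)[:1]:
        X,_=cloud(p,d['pixels']);print(c,d['conf'],len(X),fit(X),np.percentile(X,[2,50,98],axis=0).round(3).tolist())
E
```

```text
side 0.92 383 (array([ 0.3921, -0.2661]), 101.6, array([0.0416, 0.1584])) [[0.361, -0.332, 0.122], [0.393, -0.238, 0.138], [0.421, -0.19, 0.202]]
top 0.5 297 (array([ 0.3791, -0.2333]), 103.16, array([0.0516, 0.0809])) [[0.354, -0.26, -0.002], [0.391, -0.218, 0.139], [0.408, -0.191, 0.2]]
```

View pics/c3.png

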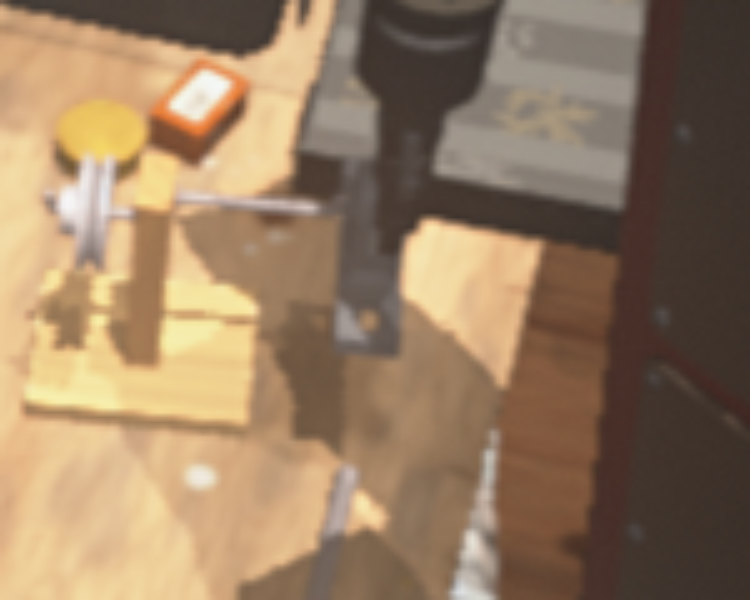

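The pedestal slipped in the grip: it sits about 8 mm along +x and 7 mm lower relative to the fingers. In the crop the body is at (365,260), the finger at (400,180), and the peg end at (322,207) is just clear. I'll draw it farther out, then measure its offset and tilt.

Call:
servo_tool(
  steps=[
    [40,[-0.25,0,0],[0,0,0]],
    [40,[-0.5,0,0],[0,0,0]],
    [40,[-0.5,0,-0.3],[0,0,0]],
    [40,[-0.5,0,-0.6],[0,0,0]],
    [40,[-0.5,0,-0.6],[0,0,0]],
    [40,[-0.5,0,-0.6],[0,0,0]],
  ],
)

```text
time: 6.35
position: [0.3376, -0.2803, 0.3961]
eef_rot: [3.126, 0.302, 0.001]
wrist_force: [0.8, 0.9, -8.3]
finger_gap: 0.589
grip_force: 86.5
```

```bash
cat > ped.py <<'E'
from fit import *
s=state();M=R.from_rotvec(s['eef_rot'])
for c in('side','top'):
    p=get_image(c)
    for d in silhouettes('pedestal',p)[:1]:
        X,_=cloud(p,d['pixels']);L=M.inv().apply(X-s['position'])   # tool frame
        f=L[(L[:,2]>.17)&(L[:,2]<.225)]
        z0=np.median(f[:,2]);f=f[abs(f[:,2]-z0)<.012]
        A=np.c_[f[:,:2],np.ones(len(f))];k=np.linalg.lstsq(A,f[:,2],rcond=None)[0]
        r=f[:,2]-A@k;g=abs(r)<.003;k=np.linalg.lstsq(A[g],f[g,2],rcond=None)[0]
        print(c,round(d['conf'],2),len(f),'footplane z=%.4f slopes x %.3f y %.3f'%(k[2],k[0],k[1]),'rect tool',fit(L),fit(f),'x',np.percentile(L[:,0],[2,98]).round(4),'y',np.percentile(L[:,1],[2,98]).round(4))
    for t in('bore','pedestal'):
        for d in tip_of(t,p)[:1]:
            zz=s['position'][2]-(.155 if t=='bore' else .210);w=at_z(p,d['uv'],zz);print(t,round(d['conf'],2),w.round(4),'tool',M.inv().apply(w-s['position']).round(4))
E
python3 ped.py; python3 go.py .45 -.1 .45 0
```

```text
side 0.94 261 footplane z=0.1983 slopes x 0.001 y -0.032 rect tool (array([0.0036, 0.0243]), 95.41, array([0.0504, 0.2142])) (array([ 0.0074, -0.0059]), 89.98, array([0.1535, 0.0386])) x [-0.0115  0.0262] y [-0.0803  0.0641]
bore 0.63 [ 0.335  -0.2826  0.2411] tool [-0.0031  0.0016  0.155 ]
pedestal 0.57 [ 0.3503 -0.269   0.1861] tool [ 0.0145 -0.0089  0.21  ]
top 0.96 363 footplane z=0.1993 slopes x -0.027 y 0.000 rect tool (array([ 0.0079, -0.0029]), 82.17, array([0.1549, 0.0524])) (array([ 0.0047, -0.0029]), 89.58, array([0.1525, 0.0414])) x [-0.0152  0.0248] y [-0.0786  0.0669]
bore 0.81 [ 0.3419 -0.2831  0.2411] tool [0.0036 0.0034 0.155 ]
pedestal 0.7 [ 0.3443 -0.2784  0.1861] tool [ 0.0068 -0.0008  0.21  ]
t 6.75 pos [ 0.3372 -0.2801  0.3957] F [ 0.1 -0.8 -7.2] gap 0.5876425114819446 grip 86.52505338191986
shift/100mm [ 1.451 -1.553 -0.543] turn/1.5 [-0.0005  0.0004  0.128 ]
```

It is off the peg and untilted, sitting about 6 mm along the tool's +x. Carrying it towards the board, y first.

Call:
servo_tool(
  steps=[
    [40,[0.1,-0.3,-0.1],[0,0,0]],
    [40,[0.2,-0.6,-0.2],[0,0,0]],
    [40,[0.3,-0.9,-0.3],[0,0,0]],
    [40,[0.3,-1,-0.3],[0,0,0]],
  ],
)

```text
time: 7.15
position: [0.3478, -0.1744, 0.4271]
eef_rot: [3.127, 0.304, 0.002]
wrist_force: [-0.1, -0.5, -7.1]
finger_gap: 0.597
grip_force: 86.5
```

Call:
servo_tool(
  steps=[
    [40,[0.1,-0.3,0],[0,0,0.04]],
    [40,[0.2,-0.6,0],[0,0,0.08]],
    [40,[0.3,-0.9,0],[0,0,0.128]],
    [40,[0.3,-1,0],[0,0,0.128]],
  ],
)

```text
time: 7.55
position: [0.3579, -0.0706, 0.426]
eef_rot: [-3.141, 0.0, 0.0]
wrist_force: [0.1, -0.2, -6.5]
finger_gap: 0.592
grip_force: 86.5
```

Call:
servo_tool(
  steps=[
    [40,[0.2,-0.3,0],[0,0,0]],
    [40,[0.4,-0.6,0],[0,0,0]],
    [40,[0.6,-0.9,0],[0,0,0]],
    [40,[0.6,-1,0],[0,0,0]],
  ],
)

```text
time: 7.95
position: [0.4198, 0.0291, 0.4259]
eef_rot: [-3.141, -0.004, -0.002]
wrist_force: [-0.2, 0.2, -7.0]
finger_gap: 0.589
grip_force: 86.5
```

```bash
python3 go.py .4995 .1195 .34 0.15
```

```text
t 7.95 pos [0.4198 0.0291 0.4259] F [-0.2  0.2 -7. ] gap 0.5885249374993972 grip 86.5415507555008
shift/100mm [ 0.798 -0.901  0.861] turn/1.5 [-0.0004 -0.0009  0.    ]
```

Call:
servo_tool(
  steps=[
    [40,[0.25,-0.3,0.1],[0,0,0]],
    [40,[0.5,-0.6,0.3],[0,0,0]],
    [40,[0.8,-0.9,0.5],[0,0,0]],
    [40,[0.8,-0.9,0.8],[0,0,0]],
    [40,[0.8,-0.9,1],[0,0,0]],
    [40,[0.8,-0.9,1],[0,0,0]],
  ],
)

```text
time: 8.55
position: [0.4975, 0.0908, 0.3231]
eef_rot: [-3.122, -0.051, 0.011]
wrist_force: [-1.4, 0.7, -6.7]
finger_gap: 0.59
grip_force: 86.4
```

```bash
cat >> ped.py <<'E'
    X,_=cloud(p);
    z0=s['position'][2]-.1985;P=X[(abs(X[:,2]-z0)<.007)&(abs(X[:,0]-.505)<.05)&(abs(X[:,1]-.12)<.1)]
    if len(P)>20: print('world foot',len(P),fit(P),np.percentile(P[:,:2],[1,99],axis=0).round(4).tolist())
E
python3 ped.py; python3 go.py .4995 .1195 .26 0.15;python3 -c "
from h import *
p=get_image('top');cv2.imwrite('pics/c4.png',cv2.resize(p['color'][180:280,200:300],(600,600),interpolation=cv2.INTER_CUBIC)[...,::-1])"
```

```text
side 0.67 332 footplane z=0.1988 slopes x -0.063 y -0.015 rect tool (array([ 0.0073, -0.003 ]), 89.74, array([0.1583, 0.0418])) (array([ 0.0065, -0.003 ]), 89.82, array([0.1583, 0.0403])) x [-0.0132  0.0243] y [-0.0797  0.0664]
bore 0.92 [0.5063 0.0968 0.1681] tool [ 0.01   -0.0027  0.155 ]
pedestal 0.97 [0.5058 0.1    0.1131] tool [ 0.0099 -0.0049  0.2101]
world foot 320 (array([0.5025, 0.0988]), 92.01, array([0.0403, 0.1562])) [[0.4805, 0.022], [0.5207, 0.175]]
top 0.71 160 footplane z=0.1941 slopes x -0.048 y -0.011 rect tool (array([0.0097, 0.0442]), 90.46, array([0.0391, 0.0686])) (array([0.0097, 0.0442]), 90.46, array([0.0391, 0.0686])) x [-0.0094  0.0287] y [0.0152 0.0784]
bore 0.71 [0.5047 0.0934 0.1681] tool [0.0082 0.0006 0.155 ]
pedestal 0.47 [0.5082 0.102  0.1131] tool [ 0.0124 -0.0068  0.2101]
world foot 133 (array([0.5069, 0.0554]), 91.21, array([0.0396, 0.068 ])) [[0.4866, 0.0217], [0.5265, 0.0863]]
t 8.95 pos [0.4991 0.0913 0.3272] F [ 0.9  1.2 -5.7] gap 0.5899356478701994 grip 86.49280160665512
shift/100mm [ 0.012 -0.269  0.677] turn/1.5 [-0.013  -0.0008  0.0196]
```

View pics/c4.png

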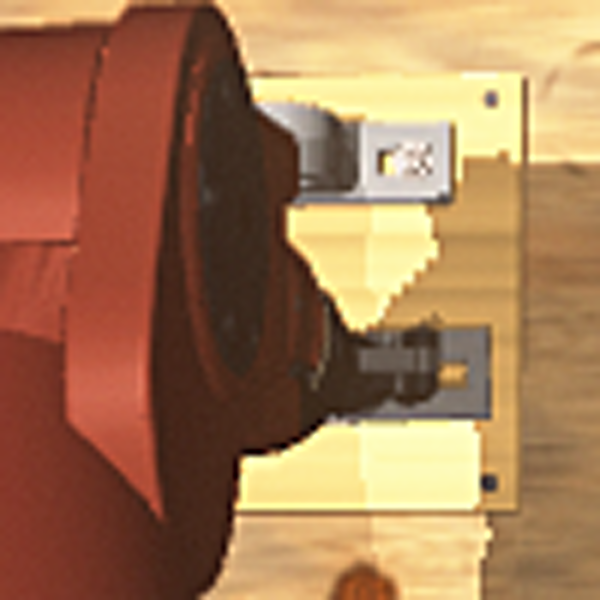

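```bash
python3 -c "
from h import *
s=state();print(np.round(s['joint_pos'],3),np.round(s['joint_velocities'],3),np.round(s['joint_efforts'],1),s['position'])"
```

```text
[ 0.031  0.316 -0.334  0.92   0.02   3.14 ] [ 0.001  0.004 -0.006 -0.001  0.    -0.002] [ -0.1 -56.2  32.9  -0.1   0.1  -0. ] [0.49903993 0.09132139 0.32694006]
```

Call:
servo_tool(
  steps=[
    [40,[0,0,0],[0,0,0]],
    [40,[0,0,0],[0,0,0]],
  ],
)

```text
time: 9.2
position: [0.4989, 0.0914, 0.3264]
eef_rot: [-3.122, -0.05, 0.001]
wrist_force: [-0.5, -0.0, -6.5]
finger_gap: 0.589
grip_force: 86.5
```

```bash
python3 go.py .4995 .1195 .272 0.15; python3 -c "
from h import *
s=state();print(np.round(s['joint_pos'],3))"
```

```text
t 9.2 pos [0.4989 0.0914 0.3264] F [-0.5 -0.  -6.5] gap 0.5891537988688317 grip 86.49283021688461
shift/100mm [ 0.015 -0.27   0.549] turn/1.5 [-0.0131  0.0002  0.0197]
[ 0.031  0.316 -0.335  0.92   0.02   3.141]
```

Joint 6 is at its 3.14 limit. The pedestal is symmetrical, so I'll lift it, turn it half a turn the other way and place it like that.

Call:
servo_tool(
  steps=[
    [40,[0,0,-0.3],[0,0,0]],
    [40,[0,0,-0.5],[0,0,-0.09]],
    [40,[0,0,-0.5],[0,0,-0.18]],
    [40,[0,0,-0.5],[0,0,-0.27]],
    [40,[0,0,-0.5],[0,0,-0.36]],
    [40,[0,0,-0.5],[0,0,-0.45]],
    [40,[0,0,-0.5],[0,0,-0.54]],
    [40,[0,0,-0.5],[0,0,-0.63]],
  ],
)

```text
time: 10.0
position: [0.4988, 0.0904, 0.3761]
eef_rot: [-2.754, -1.474, -0.013]
wrist_force: [0.3, 0.1, -7.0]
finger_gap: 0.589
grip_force: 86.5
```

Call:
servo_tool(
  steps=[
    [40,[0,0,0],[0,0,-0.09]],
    [40,[0,0,0],[0,0,-0.18]],
    [40,[0,0,0],[0,0,-0.27]],
    [40,[0,0,0],[0,0,-0.36]],
    [40,[0,0,0],[0,0,-0.45]],
    [40,[0,0,0],[0,0,-0.54]],
    [40,[0,0,0],[0,0,-0.63]],
    [40,[0,0,0],[0,0,-0.72]],
  ],
)

```text
time: 10.8
position: [0.4989, 0.0904, 0.3762]
eef_rot: [-1.608, -2.686, -0.025]
wrist_force: [1.0, 0.7, -6.4]
finger_gap: 0.591
grip_force: 86.5
```

Call:
servo_tool(
  steps=[
    [40,[0,0,0],[0,0,-0.09]],
    [40,[0,0,0],[0,0,-0.18]],
    [40,[0,0,0],[0,0,-0.27]],
    [40,[0,0,0],[0,0,-0.36]],
    [40,[0,0,0],[0,0,-0.45]],
    [40,[0,0,0],[0,0,-0.54]],
    [40,[0,0,0],[0,0,-0.63]],
    [40,[0,0,0],[0,0,-0.72]],
  ],
)

```text
time: 11.6
position: [0.4989, 0.0904, 0.3762]
eef_rot: [0.002, -3.141, -0.031]
wrist_force: [0.8, 0.4, -7.6]
finger_gap: 0.591
grip_force: 86.5
```

```bash
python3 go.py .5125 .1195 .29 180.15; python3 -c "
from h import *
s=state();print(np.round(s['joint_pos'],3))"
```

```text
t 11.6 pos [0.4989 0.0904 0.3762] F [ 0.8  0.4 -7.6] gap 0.5912526212024846 grip 86.45997673273087
shift/100mm [-0.137  0.274  0.867] turn/1.5 [ 0.013  -0.0006 -0.001 ]
[ 0.029  0.275 -0.253  1.043  0.02   0.028]
```

Call:
servo_tool(
  steps=[
    [40,[-0.07,0.14,0.2],[0.013,0,0]],
    [40,[-0.137,0.274,0.4],[0.013,0,-0.001]],
    [40,[-0.137,0.274,0.6],[0.013,0,-0.001]],
    [40,[-0.137,0.274,0.86],[0.013,0,-0.001]],
    [40,[-0.137,0.274,0.86],[0.013,0,-0.001]],
    [40,[-0.137,0.274,0.86],[0.013,0,-0.001]],
  ],
)

```text
time: 12.2
position: [0.5126, 0.1194, 0.291]
eef_rot: [-0.005, -3.14, -0.0]
wrist_force: [0.4, -0.8, -6.3]
finger_gap: 0.593
grip_force: 86.5
```

```bash
python3 ped.py; python3 go.py .5125 .1195 .25 180.15
```

```text
side 0.82 392 footplane z=0.1990 slopes x -0.004 y -0.003 rect tool (array([-0.0013, -0.0098]), 89.66, array([0.1849, 0.0566])) (array([0.0064, 0.0047]), 89.66, array([0.1558, 0.0414])) x [-0.012   0.0267] y [-0.0688  0.0798]
bore 0.61 [0.512  0.1244 0.136 ] tool [0.0004 0.005  0.155 ]
pedestal 0.8 [0.5091 0.1156 0.081 ] tool [ 0.0031 -0.0038  0.21  ]
world foot 358 (array([0.5059, 0.122 ]), 90.34, array([0.0416, 0.16  ])) [[0.4854, 0.0451], [0.5255, 0.2003]]
top 0.75 225 footplane z=0.1968 slopes x -0.006 y -0.002 rect tool (array([ 0.0099, -0.0303]), 83.78, array([0.0973, 0.0398])) (array([ 0.0062, -0.0306]), 89.74, array([0.0947, 0.0385])) x [-0.0115  0.0254] y [-0.0773  0.0119]
bore 0.58 [0.5073 0.1253 0.136 ] tool [0.005  0.0059 0.155 ]
pedestal 0.66 [0.506  0.1201 0.081 ] tool [0.0063 0.0006 0.21  ]
world foot 206 (array([0.5059, 0.107 ]), 90.17, array([0.0385, 0.131 ])) [[0.4866, 0.0417], [0.5253, 0.1678]]
t 12.6 pos [0.5128 0.1194 0.2913] F [-0.4  0.4 -6.5] gap 0.5897224487945144 grip 86.49088472127914
shift/100mm [0.003 0.001 0.413] turn/1.5 [ 0.0001 -0.0001 -0.0038]
```

Foot and studs agree in x within 0.5 mm in both cameras. I'll shift 3 mm away from the fence and lower part-way.

Call:
servo_tool(
  steps=[
    [40,[0,-0.03,0.1],[0,0,0]],
    [40,[0,-0.03,0.2],[0,0,0]],
    [40,[0,-0.03,0.3],[0,0,0]],
    [40,[0,-0.03,0.38],[0,0,0]],
    [40,[0,-0.03,0.45],[0,0,0]],
    [40,[0,-0.03,0.45],[0,0,0]],
    [40,[0,-0.03,0.45],[0,0,0]],
  ],
)

```text
time: 13.3
position: [0.5126, 0.1165, 0.2456]
eef_rot: [-0.005, -3.14, -0.0]
wrist_force: [0.3, 0.1, -6.5]
finger_gap: 0.588
grip_force: 86.4
```

```bash
python3 ped.py
```

```text
side 0.98 383 footplane z=0.1995 slopes x -0.015 y -0.005 rect tool (array([ 0.0093, -0.006 ]), 96.58, array([0.0535, 0.1758])) (array([0.0078, 0.0024]), 91.27, array([0.0412, 0.159 ])) x [-0.0124  0.0268] y [-0.0733  0.08  ]
bore 0.56 [0.5102 0.1213 0.0906] tool [0.0022 0.0048 0.155 ]
pedestal 0.88 [0.5119 0.122  0.0356] tool [0.0004 0.0055 0.21  ]
world foot 418 (array([0.5056, 0.1299]), 90.59, array([0.0993, 0.1804])) [[0.4596, 0.0435], [0.5509, 0.2196]]
top 0.53 206 footplane z=0.1971 slopes x -0.031 y -0.012 rect tool (array([ 0.0068, -0.0303]), 89.38, array([0.0963, 0.0383])) (array([ 0.0068, -0.0303]), 89.38, array([0.0963, 0.0383])) x [-0.012   0.0258] y [-0.0781  0.0083]
bore 0.62 [0.5165 0.1205 0.0906] tool [-0.0041  0.004   0.155 ]
pedestal 0.48 [0.4996 0.1144 0.0356] tool [ 0.0128 -0.0021  0.21  ]
world foot 214 (array([0.5054, 0.0991]), 90.45, array([0.0383, 0.122 ])) [[0.4864, 0.0383], [0.5245, 0.1536]]
```

There is no contact force with the foot about 9 mm below the stud tops, so the studs are in the slots. Lowering to the board.

Call:
servo_tool(
  steps=[
    [40,[0,0,0.04],[0,0,0]],
    [40,[0,0,0.08],[0,0,0]],
    [40,[0,0,0.11],[0,0,0]],
    [40,[0,0,0.13],[0,0,0]],
    [40,[0,0,0.14],[0,0,0]],
    [40,[0,0,0.14],[0,0,0]],
  ],
)

```text
time: 14.3
position: [0.5125, 0.1164, 0.2315]
eef_rot: [-0.005, -3.14, -0.0]
wrist_force: [0.0, -0.1, -7.6]
finger_gap: 0.59
grip_force: 86.5
```

Call:
servo_tool(
  steps=[
    [40,[0,0,0.01],[0,0,0]],
    [40,[0,0,0.02],[0,0,0]],
    [40,[0,0,0.02],[0,0,0]],
  ],
)

```text
time: 14.6
position: [0.5127, 0.1165, 0.2301]
eef_rot: [-0.005, -3.141, -0.0]
wrist_force: [-1.6, 0.1, -2.7]
finger_gap: 0.589
grip_force: 87.0
```

It is in contact. I'll release it to seat flat, recentre 6.5 mm along the tool's x, go 5 mm lower, and grip again.

Call:
servo_tool(
  steps=[
    [70,[0,0,0.01],[0,0,0]],
    [70,[0,0,0.01],[0,0,0]],
    [70,[0,0,0],[0,0,0]],
    [70,[0,0,0],[0,0,0]],
  ],
  squeeze=60,
)

```text
time: 15.0
position: [0.5128, 0.1164, 0.23]
eef_rot: [-0.005, -3.141, -0.0]
wrist_force: [-0.6, -0.8, 0.1]
finger_gap: 0.821
grip_force: 0.0
```

Call:
servo_tool(
  steps=[
    [70,[0.03,0,0],[0,0,0]],
    [70,[0.065,0,0.03],[0,0,0]],
    [70,[0.065,0,0.05],[0,0,0]],
    [70,[0.065,0,0.05],[0,0,0]],
  ],
)

```text
time: 15.4
position: [0.5057, 0.1164, 0.2243]
eef_rot: [-0.005, -3.14, -0.0]
wrist_force: [0.5, 0.2, -0.3]
finger_gap: 0.821
grip_force: 0.0
```

```bash
python3 ped.py
```

```text
side 0.94 300 footplane z=0.1940 slopes x 0.006 y 0.001 rect tool (array([0.0002, 0.0057]), 90.33, array([0.0403, 0.1532])) (array([-0.0004,  0.0071]), 89.75, array([0.1503, 0.0403])) x [-0.0185  0.0196] y [-0.0605  0.0799]
bore 0.97 [0.5013 0.1192 0.0693] tool [0.0041 0.0027 0.155 ]
pedestal 0.89 [0.5117 0.1118 0.0143] tool [-0.0063 -0.0046  0.21  ]
world foot 396 (array([0.5051, 0.1106]), 90.08, array([0.0994, 0.174 ])) [[0.4561, 0.0279], [0.551, 0.1971]]
top 0.51 155 footplane z=0.1916 slopes x -0.007 y -0.025 rect tool (array([-0.0028, -0.0408]), 89.62, array([0.0756, 0.0447])) (array([-0.0004, -0.0408]), 88.46, array([0.0763, 0.0402])) x [-0.0209  0.0191] y [-0.0785 -0.0093]
bore 0.49 [0.5096 0.1168 0.0693] tool [-0.0042  0.0004  0.155 ]
pedestal 0.46 [0.5115 0.1147 0.0143] tool [-0.0062 -0.0017  0.21  ]
world foot 339 (array([0.5053, 0.0903]), 90.0, array([0.0981, 0.1395])) [[0.4566, 0.0206], [0.5542, 0.1544]]
```

Seated flat: the foot top reads about 32 mm over the bench, and the pads are now centred in x. Gripping again.

Call:
servo_tool(
  steps=[
    [40,[0,0,0],[0,0,0]],
    [40,[0,0,0],[0,0,0]],
    [40,[0,0,0],[0,0,0]],
    [40,[0,0,0],[0,0,0]],
    [40,[0,0,0],[0,0,0]],
    [40,[0,0,0],[0,0,0]],
  ],
  squeeze=60,
)

```text
time: 16.4
position: [0.5061, 0.1166, 0.2251]
eef_rot: [-0.004, -3.141, -0.001]
wrist_force: [-2.2, 0.0, 5.7]
finger_gap: 0.598
grip_force: 63.3
```

Call:
servo_tool(
  steps=[
    [40,[0,0.01,0],[0,0,0]],
    [40,[0,0.01,0],[0,0,0]],
    [40,[0,0.02,0],[0,0,0]],
    [40,[0,0.02,0],[0,0,0]],
  ],
)

```text
time: 16.8
position: [0.5061, 0.1176, 0.2253]
eef_rot: [-0.006, -3.141, 0.004]
wrist_force: [-2.0, -8.7, 8.0]
finger_gap: 0.597
grip_force: 63.6
```

Call:
servo_tool(
  steps=[
    [40,[0,0,-0.01],[0,0,0]],
    [40,[0,0,-0.01],[0,0,0]],
    [40,[0,0,-0.01],[0,0,0]],
  ],
)

```text
time: 17.1
position: [0.5058, 0.1184, 0.2254]
eef_rot: [-0.005, -3.14, 0.0]
wrist_force: [-0.4, -1.6, -3.4]
finger_gap: 0.597
grip_force: 63.8
```

Call:
servo_tool(
  steps=[
    [40,[0,0.01,0],[0,0,0]],
    [40,[0,0.01,0],[0,0,0]],
    [40,[0,0.01,0],[0,0,0]],
  ],
)

```text
time: 17.4
position: [0.5059, 0.1196, 0.2254]
eef_rot: [-0.004, -3.14, -0.0]
wrist_force: [-0.7, -0.4, -6.5]
finger_gap: 0.598
grip_force: 63.4
```

Call:
servo_tool(
  steps=[
    [40,[0,0.01,0.003],[0,0,0]],
    [40,[0,0.02,0.003],[0,0,0]],
    [40,[0,0.02,0.003],[0,0,0]],
    [40,[0,0.02,0.003],[0,0,0]],
  ],
)

```text
time: 17.8
position: [0.5061, 0.1216, 0.2254]
eef_rot: [-0.004, -3.141, -0.001]
wrist_force: [-0.4, 0.6, -6.6]
finger_gap: 0.599
grip_force: 63.5
```

Call:
servo_tool(
  steps=[
    [40,[0,0.01,0],[0,0,0]],
    [40,[0,0.01,0],[0,0,0]],
    [40,[0,0.01,0],[0,0,0]],
  ],
)

```text
time: 18.1
position: [0.5061, 0.1225, 0.2254]
eef_rot: [-0.005, -3.141, -0.0]
wrist_force: [-0.2, 0.2, -6.1]
finger_gap: 0.598
grip_force: 63.5
```

Call:
servo_tool(
  steps=[
    [40,[0,0.01,0.003],[0,0,0]],
    [40,[0,0.01,0.003],[0,0,0]],
    [40,[0,0.01,0.003],[0,0,0]],
  ],
)

```text
time: 18.4
position: [0.5062, 0.1233, 0.2253]
eef_rot: [-0.005, -3.141, 0.001]
wrist_force: [-0.3, -3.9, -1.2]
finger_gap: 0.596
grip_force: 64.2
```

Call:
servo_tool(
  steps=[
    [40,[0,0.01,0.002],[0,0,0]],
    [40,[0,0.01,0.002],[0,0,0]],
    [40,[0,0.01,0.002],[0,0,0]],
  ],
)

```text
time: 18.7
position: [0.5063, 0.1241, 0.2253]
eef_rot: [-0.005, -3.141, 0.001]
wrist_force: [-1.9, -5.4, 2.3]
finger_gap: 0.599
grip_force: 64.5
```

Call:
servo_tool(
  steps=[
    [40,[0,0.01,-0.004],[0,0,0]],
    [40,[0,0.01,-0.004],[0,0,0]],
    [40,[0,0.01,-0.004],[0,0,0]],
  ],
)

```text
time: 19.0
position: [0.5063, 0.1248, 0.2255]
eef_rot: [-0.006, -3.141, 0.004]
wrist_force: [-0.5, -8.3, -1.2]
finger_gap: 0.6
grip_force: 64.3
```

Call:
servo_tool(
  steps=[
    [40,[0,0.01,0],[0,0,0]],
    [40,[0,0.01,0],[0,0,0]],
    [40,[0,0.01,0],[0,0,0]],
  ],
)

```text
time: 19.3
position: [0.5063, 0.1252, 0.2256]
eef_rot: [-0.007, -3.141, 0.006]
wrist_force: [-0.8, -14.0, 1.1]
finger_gap: 0.598
grip_force: 64.6
```

The fence is reached: the force builds about 6 N per mm. A last half millimetre, then a settling check.

Call:
servo_tool(
  steps=[
    [40,[0,0.005,-0.002],[0,0,0]],
    [40,[0,0.005,-0.002],[0,0,0]],
    [40,[0,0.005,-0.002],[0,0,0]],
    [40,[0,0.005,-0.002],[0,0,0]],
    [40,[0,0.005,-0.002],[0,0,0]],
    [40,[0,0.005,-0.002],[0,0,0]],
  ],
)

```text
time: 19.9
position: [0.5063, 0.1254, 0.2258]
eef_rot: [-0.007, -3.141, 0.008]
wrist_force: [-0.5, -14.4, 1.2]
finger_gap: 0.598
grip_force: 64.7
```

```bash
python3 ped.py|grep -E "rect|world"; python3 go.py .5063 .1255 .2255 180.15
```

```text
side 0.9 298 footplane z=0.1949 slopes x 0.018 y 0.003 rect tool (array([0.0005, 0.0025]), 90.35, array([0.0405, 0.1485])) (array([0.0005, 0.0025]), 90.33, array([0.0405, 0.1485])) x [-0.0176  0.0203] y [-0.0647  0.0729]
world foot 327 (array([0.5033, 0.1166]), 89.28, array([0.1842, 0.0962])) [[0.4578, 0.0336], [0.5459, 0.2005]]
world foot 241 (array([0.5053, 0.0993]), 90.26, array([0.098 , 0.1574])) [[0.4563, 0.0207], [0.5541, 0.1695]]
t 20.3 pos [0.5063 0.1254 0.2258] F [ -1.2 -13.8   1.2] gap 0.5958852800262977 grip 64.65820357203484
shift/100mm [0.    0.001 0.003] turn/1.5 [-0.0033 -0.0003 -0.0047]
```

Call:
servo_tool(
  steps=[
    [40,[0,0.003,-0.001],[0,0,0]],
    [40,[0,0.003,-0.001],[0,0,0]],
    [40,[0,0.003,-0.001],[0,0,0]],
    [40,[0,0.003,-0.001],[0,0,0]],
    [40,[0,0.003,-0.001],[0,0,0]],
  ],
)

```text
time: 20.8
position: [0.5063, 0.1255, 0.2258]
eef_rot: [-0.007, -3.141, 0.009]
wrist_force: [-0.8, -15.5, 0.2]
finger_gap: 0.599
grip_force: 64.7
```

```bash
python3 -c "
from workcell import *
print(hand_in())"
```

```text
the job is handed in; nothing more can be done
None
```

I handed the job in at 20.8 s with the pedestal over the studs, its foot end against the fence, and the gripper holding and pushing with 15.5 N at the wrist (about 10–14 N on the fence after friction); hand-in returned no verdict, and on the way I over-lifted it at the peg so it slipped in the grip, so I turned it half round at joint 6's limit and re-gripped it on the board.

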